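# Clamp the jar and unscrew its tight lid

### The job

Open the six-sided storage jar in the jar stand: first press the stand's lever clamp down until its cross pin snaps under the sprung hook and stays there by itself, so that the jar is braced. Then grip the jar's tight screw lid from above, turn it anticlockwise (seen from above) only until its lugs come free, and lift it straight up. Finish while still holding the lid, level, over the mouth with about three centimetres of air beneath it; do not let go of it or put it down, leave the jar clamped, and do not push the other things on the worktop about.

Things in the scene. Friction and masses are not known exactly. Their poses are not given: they have to be found in the camera images.
- stand: Fixed jar stand: wooden base board 110 mm (x) by 225 mm (y, from -165 to +60), 12 mm thick. Origin on the worktop under the jar's place; z up, -y towards the lever clamp, +y towards the three-faced wooden pocket (56 mm high). Turned up to 0.4 rad.
- jar_seat (a point): Point on the stand's base board (12 mm above the worktop) where the centre of the jar's underside sits when the jar is pushed home in the pocket.
- clamp_tab (a point): Centre of the top of the round black press tab (28 mm across) at the lever clamp's outer end; moves with it. Open: about 94 mm above the worktop, 136 mm from the jar axis; clipped: 68 mm up, 143 mm from the axis. Press it straight down.
- clamp (a joint): Steel lever clamp on the stand's -y side, hinged about the stand's x axis 60 mm up and 60 mm from the jar axis; rad: 0 = sprung open (tab up), about 0.33 = clipped, 0.40 = end stop. Pressing the tab swings a sprung pad that pushes the jar 3 mm into the pocket. It takes about 15 N; released before about 0.34 it springs open: press to the stop, then let go.
- catch (a joint): Sprung steel hook on the stand beneath the lever, rad: 0 = upright (its rest, and over the pin when clipped), grows to about 0.15 while the lever's 6 mm cross pin pushes it aside. It needs no handling.
- jar: White stoneware jar, six-sided body 66 mm over flats, 60 mm tall, shoulder to 70 mm, round neck 44 mm across up to 92 mm; about 0.4 kg. Loose, upright on the stand's board in front of the pocket. Origin at the centre of its underside, z up; its x and y axes lie nearly along the stand's.
- jar_rim (a point): Centre of the jar's mouth, 92 mm above its underside. Three collar segments (66 degrees each) on the neck hold the lid's lugs down; the gaps between them are centred at 0, 120 and 240 degrees about the jar's z. A sprung inner disc in the mouth pushes the lid up with about 10 N, which makes it tight, and follows it 3 mm.
- cap: Plain steel screw lid with ribbed rim, 62 mm across, 24 mm tall, 70 g, on the jar. Origin at the centre of its open underside, z up; screwed on, it is 76 mm above the jar's origin. Lower edge clear of neck and disc at over 99 mm. Three inward lugs at 0, 120, 240 degrees about its z. Turning takes a few tenths of a N m: grip firmly (60 N or more).
- cap_top (a point): Centre of the lid's top, 24 mm above its origin. At the start the lid's x axis is 0.8 to 1.2 rad clockwise (negative about z) from the jar's. Turned anticlockwise, the lugs are free once the x axes are within 0.27 rad of each other (best at 0); a rib stops the lid about 0.27 rad past 0. Before that it cannot be lifted.
- timer: White kitchen timer, 68 mm across, 58 mm tall; bystander, origin under its centre.
- honey_jar: Glass honey jar with white lid, 64 mm across, 97 mm tall; bystander, origin under its centre.
- salt_mill: Glass salt mill, 51 mm across, 124 mm tall; bystander, origin under its centre.
- fish_tin: Low round tin, 86 mm across, 40 mm tall; bystander, origin under its centre.
Mind the look-alikes: they are no part of the job. Leave any turquoise look-alike of the cap alone. Leave any green look-alike of the jar alone.

How it is judged:
On the way, in this order (a step that is already met when the one before it is completed fails the run):
1. the clamp is clipped under its hook and stays there untouched, the jar braced in the pocket with its lid still screwed on (value of joint clamp above 0.28 rad and value of joint catch below 0.08 rad and contact force between each of the arm, the fingers and stand below 0.1 N and angle between the x axis of cap and the x axis of jar, either way round above 0.6 rad and z of cap in the frame of jar below 0.082 m), for 0.2 s.
2. the lid is turned until its lugs are free of the collar (angle between the x axis of cap and the x axis of jar, either way round below 0.36 rad and z of cap in the frame of jar below 0.1 m and value of joint clamp above 0.28 rad).
At the end, for the whole second after the job is handed in: Clamp clipped (over 0.28 rad, hook within 0.08 of rest); jar within 8 mm of its seat, upright, turned under 0.15 rad; lid gripped, touching nothing else, its edge 10 to 60 mm above the rim, centred within 20 mm, level within 0.2 rad, within 0.5 rad of its free angle, still (value of joint clamp above 0.28 rad and value of joint catch below 0.08 rad and distance between jar and jar_seat below 0.008 m and angle between jar's own z axis and vertical below 0.08 rad and angle between the x axis of jar and the x axis of stand, either way round below 0.15 rad and z of cap in the frame of jar between 0.102 and 0.152 m and horizontal distance between cap and jar below 0.02 m and angle between cap's own z axis and vertical below 0.2 rad and angle between the x axis of cap and the x axis of jar, either way round below 0.5 rad and contact force between the fingers and cap above 3 N and contact force between cap and jar below 0.05 N and contact force between cap and stand below 0.05 N and linear speed of cap below 0.03 m/s); the arm keeps its last pose, push and grip.
It fails at once if the jar is lifted or tipped (z of jar in the frame of stand above 0.03 m or angle between jar's own z axis and vertical above 0.3 rad).
It fails at once if a bystander is pushed about (more than 30 mm) (distance of any of timer, honey_jar, salt_mill, fish_tin from where it was at the start of the episode above 0.03 m).
It also fails if it takes over 48 s, if anything falls off the work surface, if the arm or the gripper's body presses on something with over 40 N, if the wrist force passes 120 N, or if a joint passes its speed limit or range.

### The arm

A 6-joint arm with a two-finger parallel gripper is mounted at the origin on a cart in front of the work surface, level with it; the furniture and walls round the work are solid. World frame = base frame: x ahead of the robot, y to its left, z up, the work surface at z = 0. Lengths are in m, angles in rad, forces in N, time in s.
With the tool pointing down it reaches from about 0.275 to 0.725 m from the base axis. Payload 5.6 kg.
Tool frame: the origin (TCP) lies at the very end of the fingers, on their centre line; the grasp point (between the pads) lies 19 mm behind it (manip.tcp_to_grasp is the distance from the TCP to the grasp point, in m); z points along the fingers, y is the direction in which the jaws open and shut (so a half turn about z gives the same grasp; the last joint's range is limited). The gripper opens to 85 mm and grips with 20 to 120 N. Pads are 22 mm wide; open, the fingers measure 114 mm over their backs; the gripper's body (76 mm by 85 mm) begins 54 mm behind the grasp point. The pads swing forward as they close: fully open they stand 13 mm farther back than shut.
Start: joints at [-0.816, 0.255, 0.108, 0, -1.424, -0.285], TCP at [0.249, -0.49, 0.231] pointing down, gripper open.
Joint ranges: [-2.95, 2.95], [-1.21, 1.97], [-1.09, 1.5], [-2.87, 1.71], [-2.94, -0.07], [-3.05, 3.05]. Speed limits (rad/s): [2.57, 2.57, 3.14, 3.14, 3.14, 3.14].

### API

Orientations are given as a rotation vector (axis times angle).
In Python, from workcell import sensors, imaging, sign_off, manip gives the robot as it stands. The module is installed in compiled form; this text tells all that it offers.
- The arm moves only by the shell command python3 -m pendant 'ROWS' [OPENING]. ROWS is JSON, a list that holds one entry, the list of rows, each a list of 6 numbers: the shift along the tool's x, y, z as a fraction of full scale, then the turn, a rotation vector about the tool's x, y, z as a fraction of full scale. In form: [[[dx, dy, dz, ax, ay, az], ...]]. A call has 1 to 12 rows; each row shifts and turns the commanded pose from where the row before left it, along the tool's axes as they then stand; what a row does not reach is not made up. Full scale, the value 1, is 4 cm for a shift and 6 degrees for a turn. A row lasts 1/10 s, in which the tool goes at most 50 mm and 8.59 degrees, less where a joint would pass 70% of its speed; a pose out of reach is approached as far as the arm can. A call with a number of a shift or a turn outside -1 to 1 is refused whole. A call with a gripper value outside its range is refused whole. OPENING is the opening, from 0 (shut) to 1 (fully open), set as the call begins (- or left out, the last holds). The fingers move at their own pace and stop on an object; the grip force is fixed at half the most. Time passes only in rows, so rows that do not move let the fingers close. It gives the time, the measured TCP pose, the force and the opening at its end, in the units of the state.
- sensors.read_state(): the state, without advancing time (a new reading comes with each control period).
- imaging.get_image(name): name is "scene" or "top" or "wrist"; returns the picture (384x512x3 uint8, red, green, blue); there is no depth.
- imaging.camera_params(name): a dict with "fov_y" (degrees; the focal length in pixels is half the picture's height over the tangent of half this angle, whatever the lens; pixels are square), "cx", "cy" (the principal point, pixels), "origin" and "rotation" of the camera in the world. Camera axes: x right, y down, z forward; pixel columns grow to the right and rows downward; lengths in m; the calibration is good to about 2 mm. A picture is of the moment at which its call begins: read the wrist's pose just before it. camera_params takes no time and is no camera call; for the wrist camera it gives the pose at the moment of the call.
- sign_off(): hands the job in, once; it reports no verdict.
The state is a dict: "t": time; "qpos": joint angles; "dq": joint speeds; "joint_torque": joint torques, N m; "position": TCP position; "tcp_rot": TCP orientation; "contact_force": force on the tool from outside, world axes, zero at the start; "wrist_torque": the same for the moment, N m; "width": opening from 0.0 (shut) to 1.0 (fully open).
Only numpy, scipy, OpenCV 4.12 (cv2) and the standard library are available. Lean on these libraries where they do the work, as an engineer would, in place of code of your own. Each camera call takes 0.05 s, during which the arm holds its last target.

## Working session

There is one attempt and no reset: what is moved stays moved. The work goes in short steps, Python scripts to look and compute and a shell command to move; the robot and the scene stay as the last step left them, time stands still between calls to the robot, and variables do not carry over. Pictures are saved under pics/ and viewed, and the job is handed in when it is done.

```bash
mkdir -p pics; ls
cat > h.py <<'E'
import numpy as np, cv2
from workcell import sensors, imaging, manip
def snap(name, fn):
    p=imaging.camera_params(name); im=imaging.get_image(name)
    cv2.imwrite('pics/'+fn, im[:,:,::-1]); return im,p
def ray(p,u,v):
    f=192/np.tan(np.radians(p['fov_y'])/2)
    d=np.array([(u-p['cx'])/f,(v-p['cy'])/f,1.]); R=np.array(p['rotation']).reshape(3,3)
    return np.array(p['origin']),R@d
def onplane(p,u,v,z):
    o,d=ray(p,u,v); return o+d*(z-o[2])/d[2]
def proj(p,X):
    f=192/np.tan(np.radians(p['fov_y'])/2); R=np.array(p['rotation']).reshape(3,3)
    c=R.T@(np.array(X)-np.array(p['origin'])); return np.array([p['cx']+f*c[0]/c[2],p['cy']+f*c[1]/c[2]])
E
python3 - <<'E'
from h import *
import pickle
for n in ['scene','top','wrist']:
    im,p=snap(n,n+'0.png'); print(n,p); np.save('pics/'+n+'0.npy',im); pickle.dump(p,open('pics/'+n+'0.pkl','wb'))
print(sensors.read_state(), manip.tcp_to_grasp)
E
```

```text
pics
scene {'fov_y': 43.42770868577672, 'cx': 253.25426355167028, 'cy': 189.12582360317026, 'origin': array([-0.20722668,  1.18167378,  0.69173031]), 'rotation': array([-0.65965783,  2.31188292, -1.53524292])}
top {'fov_y': 52.92282835431073, 'cx': 252.01626869100932, 'cy': 194.27615449329207, 'origin': array([ 0.37016183, -0.02684357,  1.32206598]), 'rotation': array([-2.19668752,  2.14426929, -0.12420574])}
wrist {'fov_y': 71.2998107664535, 'cx': 256.5766732252164, 'cy': 194.56912339269084, 'origin': array([ 0.18752566, -0.5222274 ,  0.37262679]), 'rotation': array([1.55760861, 2.53928053, 0.35127137])}
{'t': 0.15, 'qpos': array([-8.16427769e-01,  2.55601376e-01,  1.07307508e-01, -3.33814555e-04,
       -1.42389548e+00, -2.84613877e-01]), 'dq': array([-4.61413894e-05, -1.78164448e-03,  2.27141462e-03,  1.29994942e-03,
        6.93959373e-04,  6.56446182e-05]), 'joint_torque': array([-2.69382826e-05, -3.86939549e+01,  2.38080633e+01,  5.36664695e+00,
       -4.54412002e-03, -2.25888590e-05]), 'position': array([ 0.24884714, -0.49007346,  0.23061402]), 'tcp_rot': array([ 7.30953658e-01, -3.05495703e+00, -2.15667623e-03]), 'contact_force': array([ 0.15588071, -0.13067196, -0.05012747]), 'wrist_torque': array([-0.01086848,  0.01899082,  0.06934931]), 'width': 0.9995285104068695} 0.0187
```

```bash
sed -i "s/R=np.array(p\['rotation'\]).reshape(3,3)/R=cv2.Rodrigues(np.array(p['rotation']))[0]/" h.py; cat h.py | grep Rod
```

```text
d=np.array([(u-p['cx'])/f,(v-p['cy'])/f,1.]); R=cv2.Rodrigues(np.array(p['rotation']))[0]
    f=192/np.tan(np.radians(p['fov_y'])/2); R=cv2.Rodrigues(np.array(p['rotation']))[0]
```

View pics/scene0.png

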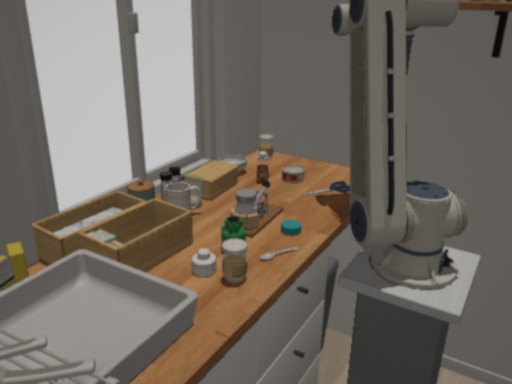

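View pics/top0.png

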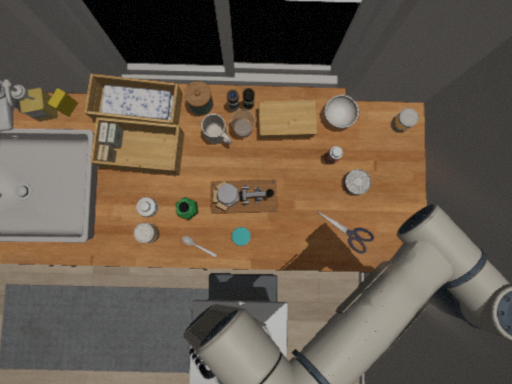

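View pics/wrist0.png

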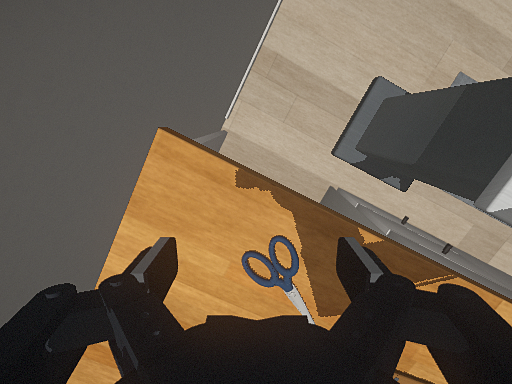

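The top view shows the stand at about (244,196), with the grey lid at (228,194) and the lever and black tab to its right at (270,193). The look-alikes are the green jar at (186,209) and the turquoise lid at (241,237). Only the steel lid sits on the white jar in the stand, so I'll confirm it in an enlarged crop.

Run:
```python
from h import *
import pickle
im=np.load('pics/top0.npy');c=im[165:225,200:290];a=cv2.resize(c,None,fx=8,fy=8,interpolation=cv2.INTER_CUBIC)
cv2.imwrite('pics/topc.png',a[:,:,::-1])
im=np.load('pics/scene0.npy');c=im[165:240,210:300];a=cv2.resize(c,None,fx=8,fy=8,interpolation=cv2.INTER_CUBIC)
cv2.imwrite('pics/scenec.png',a[:,:,::-1])
p=pickle.load(open('pics/top0.pkl','rb'))
print(onplane(p,228,194,.112),onplane(p,270,193,.094))
```

```text
[0.49828844 0.04057638 0.112     ] [ 0.50673193 -0.09279104  0.094     ]
```

View pics/topc.png

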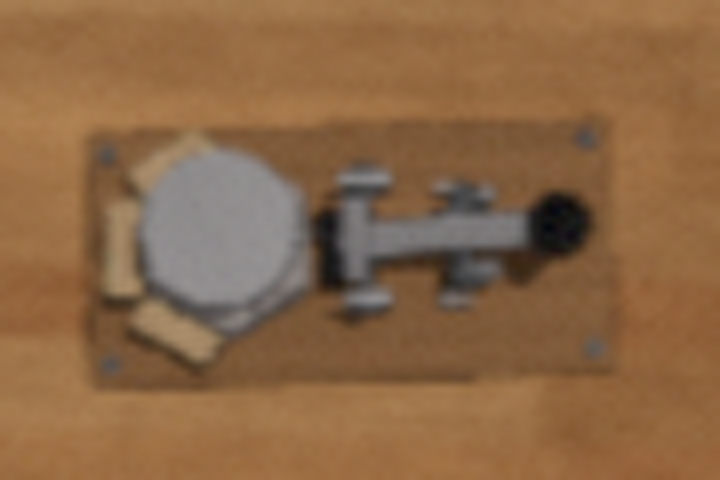

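View pics/scenec.png

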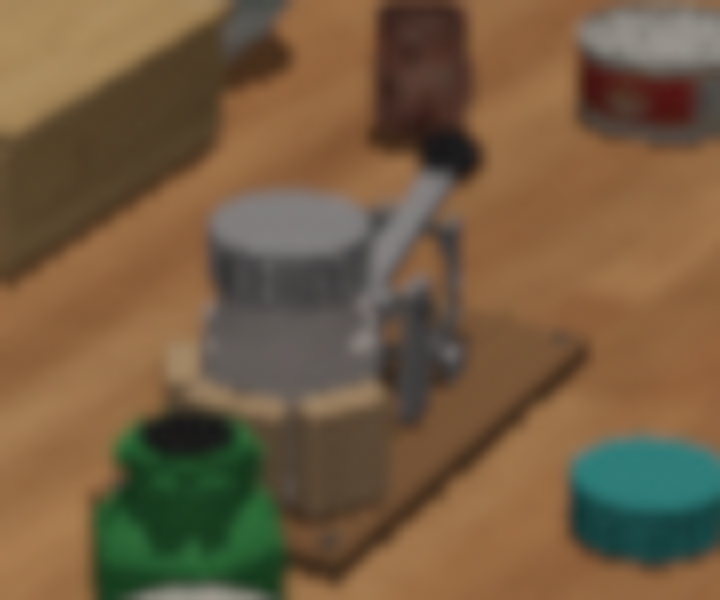

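The crop confirms it: the steel ribbed lid sits on the white jar in the wooden pocket, and the lever with its black tab is sprung up. Next I'll measure these in both views.

Run:
```python
from h import *
import pickle
p=pickle.load(open('pics/top0.pkl','rb'));ps=pickle.load(open('pics/scene0.pkl','rb'))
def tc(x,y): return (200+(x+.5)/8-.5,165+(y+.5)/8-.5)
S=[onplane(p,*tc(*q),.013)[:2] for q in [(107,155),(587,138),(592,348),(110,364)]]
print('screws',np.round(S,4))
for a,b in [(1,0),(2,3)]:
    d=S[b]-S[a]; print('yaw y', np.arctan2(-d[0],d[1]))
for a,b in [(3,0),(2,1)]:
    d=S[b]-S[a]; print('yaw x', np.arctan2(d[1],d[0]))
print('lid',onplane(p,*tc(222,229),.112),'tab',onplane(p,*tc(559,223),.094))
def sc(x,y): return (210+(x+.5)/8-.5,165+(y+.5)/8-.5)
print('scene lid',onplane(ps,*sc(291,228),.112),'tab',onplane(ps,*sc(450,148),.094))
for n,(u,v,h) in dict(timer=(146,207,.058),honey=(145,233,.097),tin=(357,183,.04),mill=(337,153,.124),m2=(333,157,.05)).items(): print(n,onplane(p,u,v,h))
s=sensors.read_state(); print(np.round(cv2.Rodrigues(s['tcp_rot'])[0],3))
```

```text
screws [[ 0.5421  0.0986]
 [ 0.5545 -0.1065]
 [ 0.4645 -0.1102]
 [ 0.4527  0.0943]]
yaw y 0.06065439575253773
yaw y 0.05753040469250091
yaw x 0.04858540243855458
yaw x 0.0415094116984347
lid [0.5008111  0.04282077 0.112     ] tab [ 0.50850066 -0.09095409  0.094     ]
scene lid [0.49907225 0.05130309 0.112     ] tab [ 0.51017431 -0.08858448  0.094     ]
timer [0.45457892 0.31066485 0.058     ]
honey [0.36985172 0.29906893 0.097     ]
tin [ 0.55377211 -0.38757699  0.04      ]
mill [ 0.63602455 -0.30097267  0.124     ]
m2 [ 0.63843337 -0.30445295  0.05      ]
[[-0.892 -0.453 -0.001]
 [-0.453  0.892  0.001]
 [ 0.     0.001 -1.   ]]
```

```bash
python3 -m pendant '[[[-0.4,0.25,0,0,0,0],[-0.8,0.5,0,0,0,0],[-0.9,0.5,0,0,0,0],[-0.9,0.5,0,0,0,0],[-0.9,0.5,0,0,0,0],[-0.9,0.5,0,0,0,0],[-0.9,0.5,0,0,0,0],[-0.9,0.5,0,0,0,0],[-0.9,0.5,0,0,0,0],[-0.9,0.5,0,0,0,0],[-0.9,0.5,0,0,0,0],[-0.9,0.5,0,0,0,0]]]' 
python3 -m pendant '[[[0,0,0,0,0,-0.6],[0,0,0,0,0,-0.9],[0,0,0,0,0,-0.9],[0,0,0,0,0,-0.9],[0,0,0,0,0,-0.9],[0,0,0,0,0,-0.9],[0,0,0,0,0,-0.9],[0,0,0,0,0,-0.2],[0,0,0,0,0,0]]]'
python3 - <<'E'
from h import *
import pickle
s=sensors.read_state();print(s['position'],s['qpos'],np.round(cv2.Rodrigues(s['tcp_rot'])[0],3))
im,p=snap('wrist','w1.png');pickle.dump(p,open('pics/w1.pkl','wb'))
for X in [(.5,.043,.112),(.508,-.0894,.094),(.5421,.0986,.013),(.5545,-.1065,.013)]: print(proj(p,X))
E
```

```text
t: 1.35
position: [0.5092, -0.099, 0.2311]
tcp_rot: [0.731, -3.055, -0.0]
contact_force: [0.9, -0.9, 1.5]
width: 0.999
t: 2.25
position: [0.5085, -0.1006, 0.2311]
tcp_rot: [1.665, -2.664, -0.001]
contact_force: [0.5, -0.7, -0.2]
width: 1.003
[ 0.50854536 -0.10057043  0.23106969] [ 1.07076369e-01  1.92734232e-01  2.71453661e-02 -1.57799075e-04
 -1.40566455e+00 -5.60332800e-01] [[-0.438 -0.899 -0.   ]
 [-0.899  0.438  0.   ]
 [ 0.     0.    -1.   ]]
[318.77035257 297.59846853]
[261.73663486 195.42218974]
[293.16796439 294.5861443 ]
[224.9380748  182.82961187]
```

View pics/w1.png

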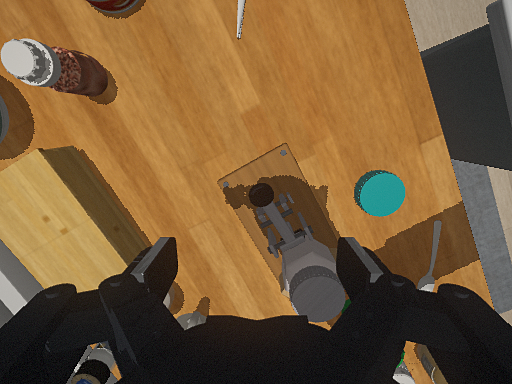

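The wrist view shows the tab at (261,195) and the lid centre at about (318,296). Both match the predicted pixels to within about 2 px. I'll close the fingers and press.

```bash
python3 -m pendant '[[[-0.18,0.1,0.2,0,0,0],[0,0,0.5,0,0,0],[0,0,0.5,0,0,0],[0,0,0.5,0,0,0],[0,0,0.5,0,0,0],[0,0,0.4,0,0,0],[0,0,0.3,0,0,0],[0,0,0.2,0,0,0],[0,0,0,0,0,0],[0,0,0,0,0,0]]]' 0
python3 - <<'E'
from h import *
im,p=snap('wrist','w2.png'); im,p=snap('scene','s2.png')
c=im[130:240,190:320];cv2.imwrite('pics/s2c.png',cv2.resize(c,None,fx=6,fy=6,interpolation=cv2.INTER_CUBIC)[:,:,::-1])
E
```

```text
t: 3.3
position: [0.5086, -0.0924, 0.1078]
tcp_rot: [-1.667, 2.662, -0.001]
contact_force: [0.6, -0.3, 1.1]
width: 0.002
```

View pics/w2.png

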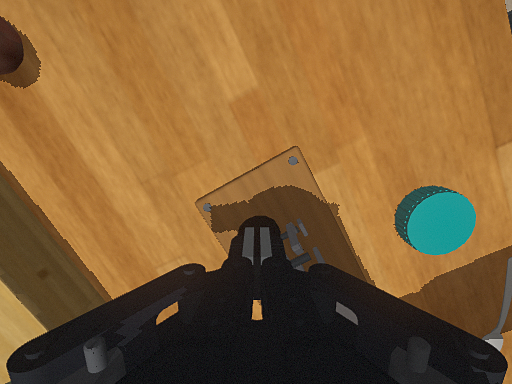

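View pics/s2c.png

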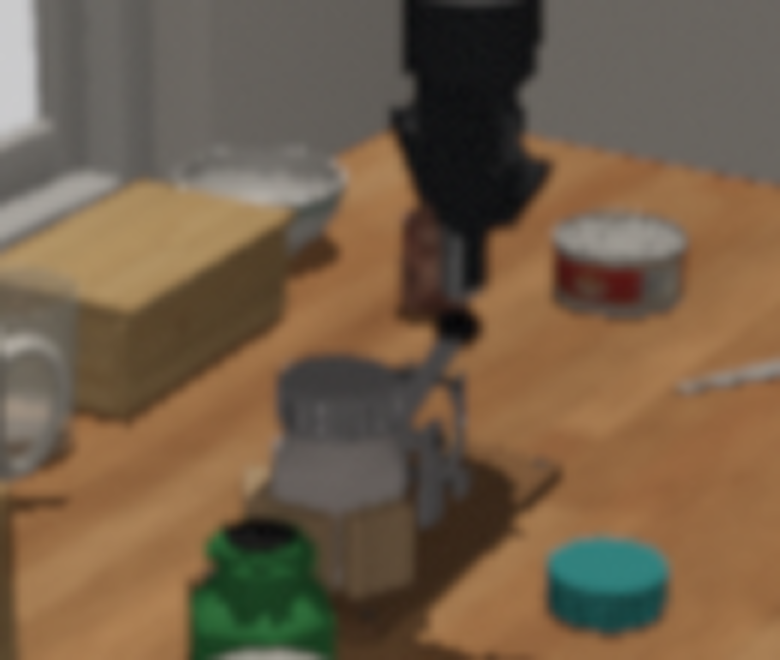

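The fingers sit centred just above the black tab (tab at about (458,325) in the crop). Pressing now.

```bash
python3 -m pendant '[[[0,0,0.2,0,0,0],[0,0,0.15,0,0,0],[0,0,0.15,0,0,0],[0,0,0.15,0,0,0],[0,0,0.15,0,0,0],[0,0,0.1,0,0,0]]]'; python3 -m pendant '[[[0,0,0.08,0,0,0],[0,0,0.06,0,0,0],[0,0,0,0,0,0]]]'
```

```text
t: 4.0
position: [0.5088, -0.0932, 0.0715]
tcp_rot: [1.668, -2.662, 0.003]
contact_force: [-0.2, -4.0, 7.1]
width: 0.002
t: 4.3
position: [0.5088, -0.0936, 0.0665]
tcp_rot: [1.668, -2.662, 0.004]
contact_force: [-0.4, -4.8, 10.3]
width: 0.0
```

```bash
python3 -m pendant '[[[0,0,0.06,0,0,0],[0,0,0.06,0,0,0],[0,0,0,0,0,0]]]';python3 -m pendant '[[[0,0,0.06,0,0,0],[0,0,0,0,0,0]]]'
```

```text
t: 4.6
position: [0.5089, -0.0937, 0.0621]
tcp_rot: [1.669, -2.662, 0.005]
contact_force: [-2.2, -4.7, 12.4]
width: -0.001
t: 4.8
position: [0.5091, -0.0938, 0.0617]
tcp_rot: [-1.669, 2.661, -0.006]
contact_force: [-6.9, -3.6, 24.8]
width: 0.001
```

The force rose from 12 to 25 N with no further travel at z=0.0617, which is the end stop. I'll lift off and look.

```bash
python3 -m pendant '[[[0,0,-0.1,0,0,0],[0,0,-0.2,0,0,0],[0,0,-0.4,0,0,0],[0,0,-0.8,0,0,0],[0,0,-0.8,0,0,0],[0,0,-0.8,0,0,0],[0,0,-0.5,0,0,0],[0,0,0,0,0,0]]]'
python3 - <<'E'
from h import *
im,p=snap('wrist','w3.png'); im,p=snap('scene','s3.png')
c=im[130:240,190:320];cv2.imwrite('pics/s3c.png',cv2.resize(c,None,fx=6,fy=6,interpolation=cv2.INTER_CUBIC)[:,:,::-1])
E
```

```text
t: 5.6
position: [0.5096, -0.0921, 0.2049]
tcp_rot: [-1.665, 2.659, -0.003]
contact_force: [0.1, 0.2, 0.6]
width: -0.001
```

View pics/w3.png

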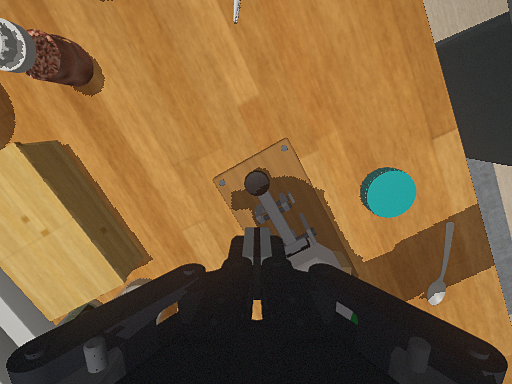

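View pics/s3c.png

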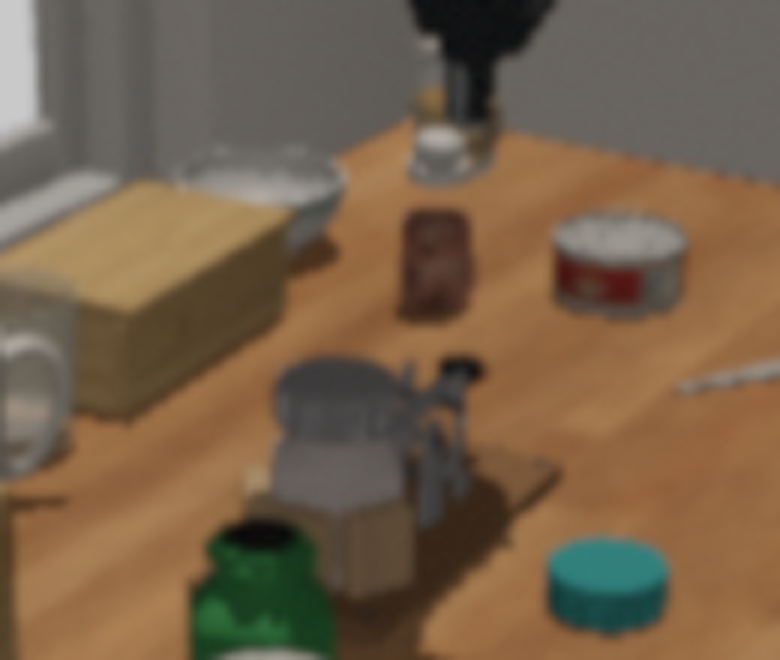

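The tab stayed down (crop (460,368), lever horizontal), so the clamp is clipped. Next I'll move above the lid with the gripper open.

```bash
python3 -m pendant '[[[-0.3,0.17,-0.25,0,0,0],[-0.6,0.34,-0.25,0,0,0],[-0.7,0.4,0,0,0,0],[-0.7,0.4,0,0,0,0],[-0.5,0.3,0,0,0,0],[-0.2,0.11,0,0,0,0],[0,0,0,0,0,0],[0,0,0,0,0,0]]]' 1
python3 - <<'E'
from h import *
import pickle
s=sensors.read_state();print(s['position'],s['qpos'],np.round(cv2.Rodrigues(s['tcp_rot'])[0],3))
im,p=snap('wrist','w4.png');pickle.dump(p,open('pics/w4.pkl','wb'));np.save('pics/w4.npy',im)
print(proj(p,(.5006,.0464,.112)), proj(p,s['position']))
im,p=snap('top','t4.png')
c=im[165:225,200:290];cv2.imwrite('pics/t4c.png',cv2.resize(c,None,fx=8,fy=8,interpolation=cv2.INTER_CUBIC)[:,:,::-1])
E
```

```text
t: 6.5
position: [0.4985, 0.0453, 0.2222]
tcp_rot: [1.667, -2.662, -0.0]
contact_force: [0.2, 0.6, 0.3]
width: 1.0
[0.4985447  0.04534459 0.22217233] [ 4.04308016e-01  1.60792050e-01 -3.48754231e-02  8.49184030e-05
 -1.37604414e+00 -8.55854293e-01] [[-0.436 -0.9   -0.001]
 [-0.9    0.436 -0.   ]
 [ 0.001  0.001 -1.   ]]
[255.33397211 195.17624433] [256.85229866 243.64330119]
```

View pics/w4.png

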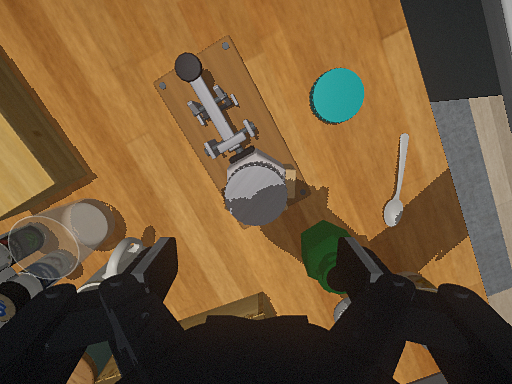

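Run:
```python
from h import *
import pickle
im=np.load('pics/w4.npy');p=pickle.load(open('pics/w4.pkl','rb'))
c=im[140:250,190:350].copy();k=5
a=cv2.resize(c,None,fx=k,fy=k,interpolation=cv2.INTER_CUBIC)
C=np.array([.5006,.0464,.112])
for z,col in [(.112,(255,0,0)),(.088,(0,255,0))]:
    pts=[(proj(p,(C[0]+.031*np.cos(t),C[1]+.031*np.sin(t),z))-[190,140]+.5)*k-.5 for t in np.linspace(0,6.28,60)]
    cv2.polylines(a,[np.int32(pts)],True,col,1)
cv2.imwrite('pics/w4c.png',a[:,:,::-1])
pt=pickle.load(open('pics/top0.pkl','rb'))
print(onplane(pt,186,209,.09))
```

```text
[0.4491478  0.17438245 0.09      ]
```

View pics/w4c.png

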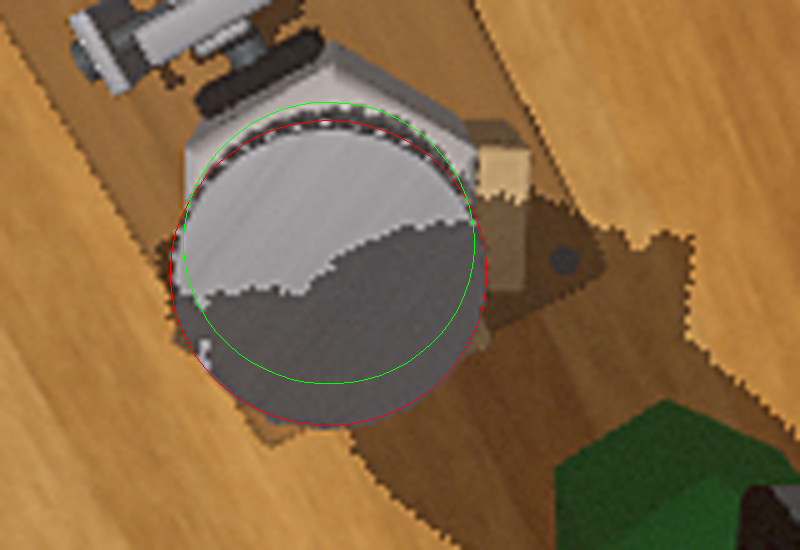

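View pics/t4c.png

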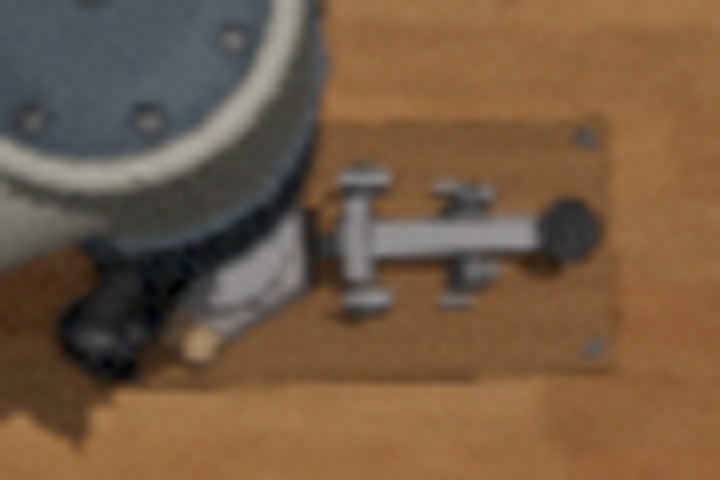

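The circle projected at (0.5006, 0.0464) fits the lid's edge, so it's centred to about 1 mm. I'll descend around it.

```bash
python3 -m pendant '[[[-0.05,-0.035,0.3,0,0,0],[0,0,0.5,0,0,0],[0,0,0.6,0,0,0],[0,0,0.6,0,0,0],[0,0,0.5,0,0,0],[0,0,0.3,0,0,0],[0,0,0.2,0,0,0],[0,0,0,0,0,0]]]' ; python3 -m pendant '[[[0,0,0.2,0,0,0],[0,0,0.15,0,0,0],[0,0,0.15,0,0,0],[0,0,0.05,0,0,0],[0,0,0,0,0,0],[0,0,0,0,0,0]]]'
python3 - <<'E'
from h import *
im,p=snap('wrist','w5.png'); im,p=snap('scene','s5.png')
c=im[130:240,190:320];cv2.imwrite('pics/s5c.png',cv2.resize(c,None,fx=6,fy=6,interpolation=cv2.INTER_CUBIC)[:,:,::-1])
E
```

```text
t: 7.4
position: [0.5004, 0.0464, 0.1016]
tcp_rot: [1.666, -2.662, -0.001]
contact_force: [-0.9, -0.6, 0.1]
width: 0.998
t: 8.0
position: [0.501, 0.0468, 0.0807]
tcp_rot: [-1.668, 2.662, -0.0]
contact_force: [-0.4, 0.1, 1.2]
width: 0.995
```

View pics/w5.png

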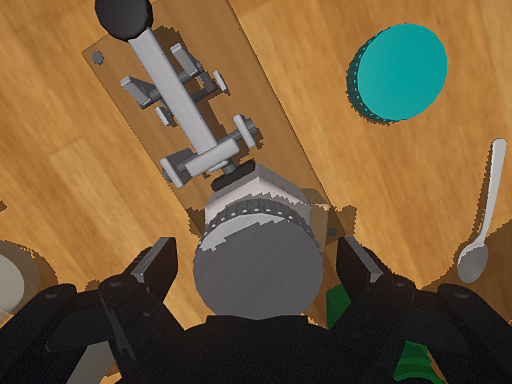

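View pics/s5c.png

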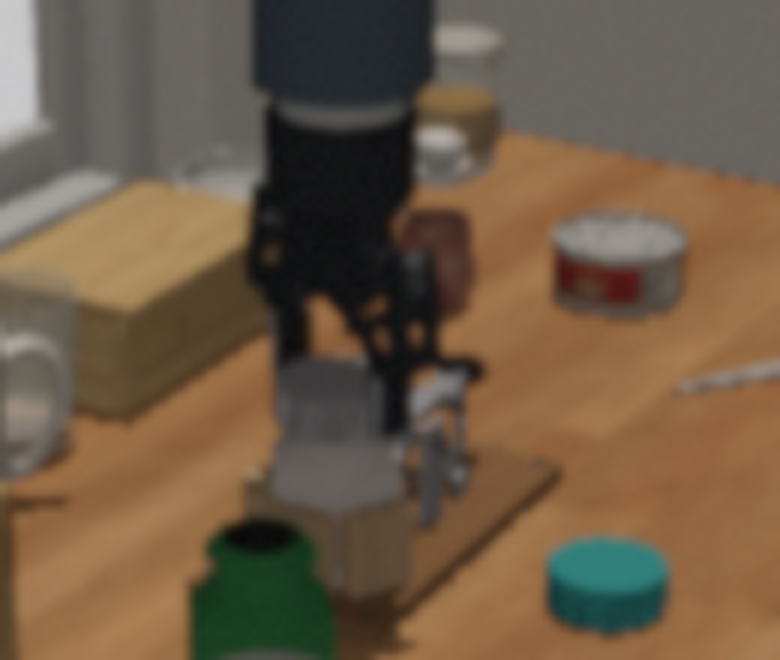

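The fingers straddle the lid symmetrically and their tips are level with its lower edge. Closing the grip.

```bash
python3 -m pendant '[[[0,0,0,0,0,0],[0,0,0,0,0,0],[0,0,0,0,0,0],[0,0,0,0,0,0],[0,0,0,0,0,0],[0,0,0,0,0,0],[0,0,0,0,0,0],[0,0,0,0,0,0]]]' 0
python3 - <<'E'
from h import *
s=sensors.read_state();print(s['contact_force'],s['wrist_torque'],s['width'],s['qpos'])
im,p=snap('wrist','w6.png'); im,p=snap('scene','s6.png')
c=im[150:230,210:290];cv2.imwrite('pics/s6c.png',cv2.resize(c,None,fx=7,fy=7,interpolation=cv2.INTER_CUBIC)[:,:,::-1])
E
```

```text
t: 8.9
position: [0.5008, 0.047, 0.0814]
tcp_rot: [-1.667, 2.662, 0.0]
contact_force: [-3.0, 1.6, 5.6]
width: 0.716
[-2.98088927  1.55228341  5.64549007] [ 0.46657115  1.2338587  -0.04717211] 0.7164350589764836 [ 4.05416934e-01  2.63444428e-01 -2.80524107e-01 -2.45978467e-04
 -1.02628008e+00 -8.56913671e-01]
```

View pics/s6c.png

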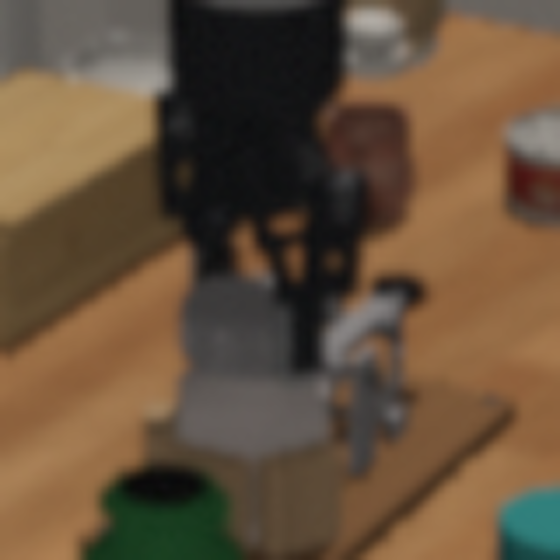

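View pics/w6.png

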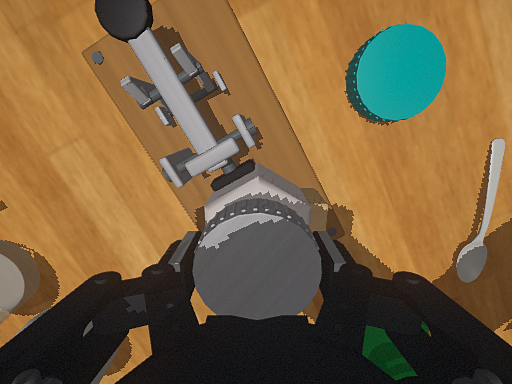

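Both pads hold the lid's rim (width 0.716, about 61 mm). I'll turn anticlockwise seen from above, which is negative about tool z.

```bash
python3 -m pendant '[[[0,0,-0.02,0,0,-0.2],[0,0,0,0,0,-0.4],[0,0,0,0,0,-0.5],[0,0,0,0,0,-0.5],[0,0,0,0,0,-0.5],[0,0,0,0,0,-0.5],[0,0,0,0,0,-0.5],[0,0,0,0,0,-0.5],[0,0,0,0,0,-0.4]]]'
python3 - <<'E'
from h import *
s=sensors.read_state();print(s['contact_force'],s['wrist_torque'],s['width'],s['qpos'])
R=cv2.Rodrigues(s['tcp_rot'])[0];print(np.degrees(np.arctan2(R[1,1],R[0,1])))
E
```

```text
t: 9.9
position: [0.5012, 0.0467, 0.0814]
tcp_rot: [-2.187, 2.255, -0.001]
contact_force: [1.5, -0.2, 0.8]
width: 0.716
[ 1.50253194 -0.16574066  0.78433731] [-0.13292173 -0.17112284 -0.11422945] 0.716328670573357 [ 4.04938267e-01  2.63975243e-01 -2.79809383e-01  3.78047983e-04
 -1.02636660e+00 -4.35530293e-01]
178.2584191623415
```

```bash
cat > st.py <<'E'
from h import *
s=sensors.read_state();R=cv2.Rodrigues(s['tcp_rot'])[0]
print('F',np.round(s['contact_force'],2),'M',np.round(s['wrist_torque'],3),'yaw',np.degrees(np.arctan2(R[1,1],R[0,1]))%360-154.15,'z',s['position'][2])
E
python3 -m pendant '[[[0,0,0,0,0,-0.4],[0,0,0,0,0,-0.5],[0,0,0,0,0,-0.5],[0,0,0,0,0,-0.4]]]'; python3 st.py
python3 -m pendant '[[[0,0,0,0,0,-0.4],[0,0,0,0,0,-0.5],[0,0,0,0,0,-0.4]]]'; python3 st.py
```

```text
t: 10.3
position: [0.5013, 0.0467, 0.0815]
tcp_rot: [-2.39, 2.039, -0.001]
contact_force: [0.9, -0.4, 1.4]
width: 0.716
F [ 0.93 -0.39  1.37] M [-0.165 -0.131 -0.106] yaw 34.914710263056605 z 0.08149133422473245
t: 10.6
position: [0.5013, 0.0468, 0.0815]
tcp_rot: [-2.523, 1.871, -0.001]
contact_force: [1.1, -0.0, 0.4]
width: 0.717
F [ 1.08 -0.03  0.41] M [-0.069 -0.032 -0.149] yaw 42.71378688201145 z 0.08154032866474792
```

```bash
python3 -m pendant '[[[0,0,0,0,0,-0.4],[0,0,0,0,0,-0.4]]]'; python3 st.py
python3 -m pendant '[[[0,0,0,0,0,-0.4],[0,0,0,0,0,-0.4]]]'; python3 st.py
python3 -m pendant '[[[0,0,0,0,0,-0.4],[0,0,0,0,0,-0.3],[0,0,0,0,0,0]]]'; python3 st.py
python3 - <<'E'
from h import *
im,p=snap('wrist','w7.png'); im,p=snap('scene','s7.png')
c=im[150:230,210:290];cv2.imwrite('pics/s7c.png',cv2.resize(c,None,fx=7,fy=7,interpolation=cv2.INTER_CUBIC)[:,:,::-1])
E
```

```text
t: 10.8
position: [0.5012, 0.0467, 0.0816]
tcp_rot: [-2.599, 1.765, -0.001]
contact_force: [-0.2, 0.2, 2.5]
width: 0.717
F [-0.17  0.24  2.47] M [-0.053  0.16  -0.07 ] yaw 47.497817847581416 z 0.08159470150874291
t: 11.0
position: [0.5013, 0.0467, 0.0819]
tcp_rot: [-2.671, 1.654, -0.001]
contact_force: [-0.9, -0.7, 5.1]
width: 0.719
F [-0.93 -0.69  5.11] M [-0.045  0.475 -0.023] yaw 52.30890136493926 z 0.08186939979323128
t: 11.3
position: [0.5018, 0.0467, 0.0827]
tcp_rot: [-2.729, 1.555, -0.003]
contact_force: [-2.8, 0.6, 7.5]
width: 0.719
F [-2.82  0.56  7.45] M [-0.048  0.663  0.047] yaw 56.49256215792653 z 0.08268344435777254
```

View pics/w7.png

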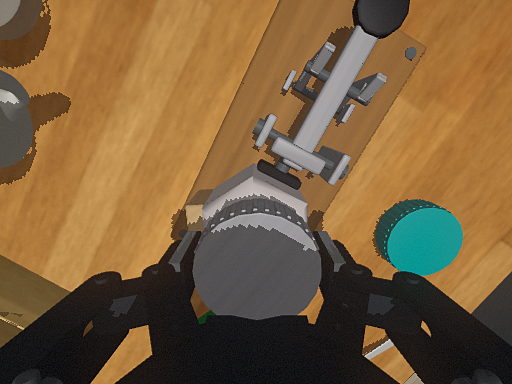

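View pics/s7c.png

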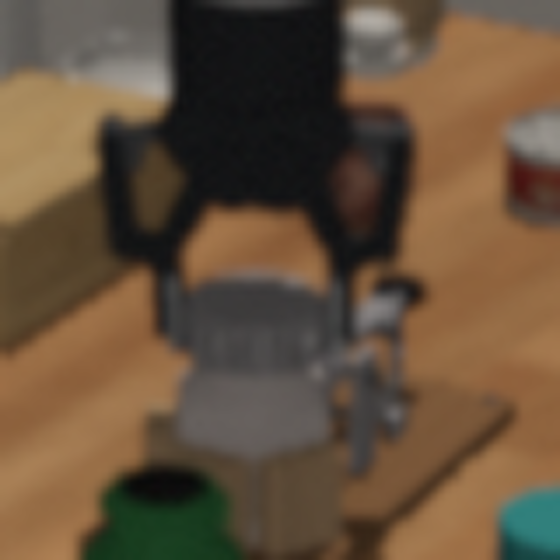

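From about 47° the upward force grew to 7.5 N, z crept up and the turning torque fell to zero. That means the lugs are out of the collar and the sprung disc is pushing the lid up. I'll turn 3° more for margin, then lift gently.

```bash
python3 -m pendant '[[[0,0,0,0,0,-0.3],[0,0,0,0,0,-0.2],[0,0,-0.04,0,0,0],[0,0,-0.04,0,0,0],[0,0,0,0,0,0]]]'; python3 st.py
python3 -m pendant '[[[0,0,-0.04,0,0,0],[0,0,-0.06,0,0,0],[0,0,-0.06,0,0,0],[0,0,0,0,0,0]]]'; python3 st.py
```

```text
t: 11.9
position: [0.5011, 0.0469, 0.0846]
tcp_rot: [-2.767, 1.486, -0.001]
contact_force: [0.8, -0.6, -0.3]
width: 0.718
F [ 0.85 -0.58 -0.3 ] M [ 0.124 -0.229 -0.038] yaw 59.382539581065856 z 0.08457967200239669
t: 12.3
position: [0.5008, 0.0467, 0.0912]
tcp_rot: [2.768, -1.486, 0.0]
contact_force: [0.7, -0.2, 0.4]
width: 0.717
F [ 0.74 -0.17  0.39] M [ 0.034 -0.261 -0.063] yaw 59.371411563637224 z 0.09115800444770217
```

The lid is lifting freely, with near-zero force. I'll raise it to about 30 mm of air.

```bash
python3 -m pendant '[[[0,0,-0.1,0,0,0],[0,0,-0.15,0,0,0],[0,0,-0.2,0,0,0],[0,0,-0.2,0,0,0],[0,0,-0.15,0,0,0],[0,0,-0.1,0,0,0],[0,0,0,0,0,0],[0,0,0,0,0,0],[0,0,0,0,0,0]]]'; python3 st.py
python3 - <<'E'
from h import *
im,p=snap('wrist','w8.png'); im,p=snap('scene','s8.png')
c=im[150:230,210:290];cv2.imwrite('pics/s8c.png',cv2.resize(c,None,fx=7,fy=7,interpolation=cv2.INTER_CUBIC)[:,:,::-1])
E
```

```text
t: 13.2
position: [0.5005, 0.0467, 0.1265]
tcp_rot: [2.767, -1.486, -0.001]
contact_force: [0.7, 0.7, -1.0]
width: 0.72
F [ 0.74  0.72 -1.01] M [-0.019 -0.007  0.047] yaw 59.36643033298941 z 0.1264850113005298
```

View pics/s8c.png

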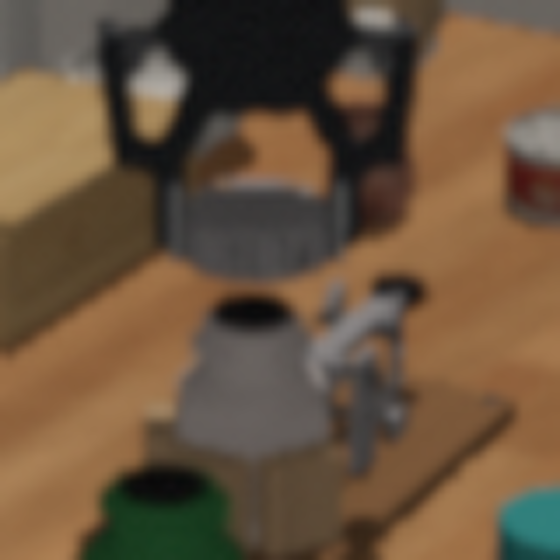

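View pics/w8.png

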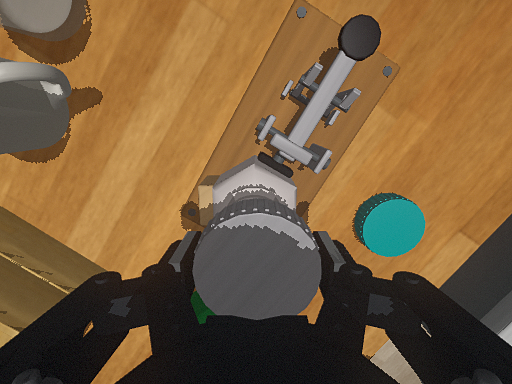

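The lid is held level over the open mouth (lid's lower edge at about (255,278), mouth at (252,310) in the crop). The tab is still down, and the jar is upright in the pocket. Handing in.

```bash
python3 -m pendant '[[[0,0,0,0,0,0],[0,0,0,0,0,0]]]' && python3 -c "
from workcell import sign_off
print(sign_off())"
```

```text
t: 13.5
position: [0.5008, 0.0468, 0.1268]
tcp_rot: [2.767, -1.487, -0.0]
contact_force: [-0.2, -0.5, -0.9]
width: 0.716
the job is handed in; nothing more can be done
None
```

I opened the jar and handed the job in at 13.5 s, with the lid still gripped level over the mouth and about 29 mm of air beneath it. `sign_off()` reports no verdict.

- **Clamp:** I pressed the tab to its end stop, where the force rose to about 25 N at 62 mm, and let go. It stayed down in every later picture. I couldn't read the lever and hook angles, so "clipped" rests on the pictures.
- **Lid:** I gripped it from above and turned it about 59° anticlockwise. From about 47° the turning torque dropped to zero and the lid pushed up with up to 7.5 N, so the lugs were free. It then lifted straight up with almost no force.
- **Last checks:** The gripper opening was steady at 0.716, so the lid was held. The outside force was about 1 N. The jar stood upright in the pocket, and none of the things in view had been moved.
- **Not measured directly:** The lid carries no visible mark, so its final angle is inferred from the turn and the forces. The 29 mm gap is worked out from how far the arm rose.
- **One disagreement:** My first rough estimate of the lid's position from the scene camera was about 8 mm off the top camera's. The close-up wrist view agreed with the top camera and the stand's screws, so I used that position.

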